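# Stack two cut boards on the sloping marking-out rest

## Task

Get the two oblong pine boards ready for marking out together on the sloping rest: lay the long board flat on the slope, lengthwise and in the middle, with its end against the dark stop at the low end, then lay the short board flat on top of it in the same way, with its end against the stop too. The square offcut and the round disc are not part of the job.

Things in the scene. Friction and masses are not known exactly. Their poses are not given: they have to be found in the camera images.
- shelf: Plywood shelf 200 mm long x 160 mm wide, rising at 20 degrees away from the robot, on a rest fixed to the bench. At its low end, nearest the robot, a dark stop stands square to it, 55 mm high; the other sides are open. Origin on the sloping top at the middle of the stop's face, 35 mm above the bench: x up the slope away from the stop, y across to the left, z out of the slope. Boards laid on it do not slide.
- long_board: The long oblong pine board, 140 mm long x 60 mm wide x 25 mm thick, about 110 g, lying flat on the bench. Origin at the centre of its underside; x along its length, y across its width, z up out of its top face. Its two ends are alike.
- short_board: The short oblong pine board, 100 mm long x 60 mm wide x 25 mm thick, about 80 g, lying flat on the bench. Origin at the centre of its underside; x along its length, y across its width, z up out of its top face. Its two ends are alike. A 75 mm square offcut and an 80 mm round disc of the same pine lie nearby: not wanted.
There are look-alikes about, which are no part of the job. What is shaped like the long_board but purple or turquoise is not meant. Leave any blue look-alike of the short_board alone.

How it is judged (in metres and radians):
On the way:
1. the long board lies flat on the slope, lengthwise in the middle, its end against the stop (x of long_board in the frame of shelf between 0.064 and 0.085 m and y of long_board in the frame of shelf between -0.025 and 0.025 m and z of long_board in the frame of shelf between -0.006 and 0.008 m and angle between the x axis of long_board and the x axis of shelf, either way round below 0.2 rad and angle between the z axis of long_board and the z axis of shelf, either way round below 0.2 rad), for 0.2 s.
At the end, for the whole second after the job is handed in: The long board lies flat on the sloping shelf and the short board flat on top of it, both at rest and released, each lengthwise up the slope (within about 11 degrees), with its low end no more than 15 mm from the stop and its middle within 25 mm of the shelf's middle line (all of step 1 and x of short_board in the frame of shelf between 0.044 and 0.065 m and y of short_board in the frame of shelf between -0.025 and 0.025 m and z of short_board in the frame of shelf between 0.019 and 0.033 m and angle between the x axis of short_board and the x axis of shelf, either way round below 0.2 rad and angle between the z axis of short_board and the z axis of shelf, either way round below 0.2 rad and linear speed of each of long_board, short_board below 0.02 m/s); the robot touches nothing.
It also fails if it takes over 59 s, if anything falls off the work surface, if the arm or the gripper's body presses on something with over 40 N, if the wrist force passes 120 N, or if a joint passes its speed limit or range.

## Robot

A 7-joint arm with a two-finger parallel gripper is mounted at the origin on the work surface. World frame = base frame: x ahead of the robot, y to its left, z up, the work surface at z = 0. Lengths are in m, angles in degrees, forces in N, time in s.
With the tool pointing down it reaches from about 0.4 to 0.875 m from the base axis. Payload 4.4 kg.
Tool frame: the origin (TCP) lies at the very end of the fingers, on their centre line; the grasp point (between the pads) lies 19 mm behind it; z points along the fingers, y is the line along which they close (so a half turn about z gives the same grasp; the last joint's range is limited). The gripper opens to 85 mm and grips with 20 to 120 N. Pads are 22 mm wide; open, the fingers measure 114 mm over their backs; the gripper's body (76 mm by 85 mm) begins 54 mm behind the grasp point. The pads swing forward as they close: fully open they stand 13 mm farther back than shut.
Start: joints at [-78.426, 36.005, 2.206, 86.941, -1.547, 57.084, -1.146], TCP at [0.172, 0.627, 0.231] pointing down, gripper open.
Joint ranges: [-175.42, 175.42], [-21.48, 121.26], [-71.46, 75.88], [10.55, 141.38], [-63.04, 243.04], [13.31, 113.54], [-168.57, 168.57]. Speed limits (degrees/s): [147.25, 147.25, 180, 180, 180, 180, 180].

## Interface

Orientations are given as a 3x3 rotation matrix whose columns are the frame's x, y, z axes.
In Python, from rig import get_state, cams, arm gives the robot as it stands.
- The arm moves only by the tool arm_command, never from a script. Its argument "motion" is a list of rows, each an object with "rot": the turn, a rotation vector about the tool's x, y, z in rad, a list of three; "xyz": the shift along the tool's x, y, z in mm, a list of three; "claw": the opening, from 0 (shut) to 1 (fully open). In form: [{"rot": [ax, ay, az], "xyz": [tx, ty, tz], "claw": claw}, ...]. A call has 1 to 12 rows; each row is the pose to reach, as a shift and turn from the pose commanded when the call began, along the tool's axes at that moment; what a row does not reach only later rows make up. A row lasts 1/10 s, in which the tool goes at most 50 mm and 8.59 degrees, less where a joint would pass 70% of its speed; a pose out of reach is approached as far as the arm can. A call with a gripper value outside its range is refused whole. The fingers move at their own pace and stop on an object; "squeeze" is the grip in N (left out, the last holds). Time passes only in rows, so rows that repeat a pose let the fingers close. It gives the time, the measured TCP pose, the force, the opening and the grip force at its end, in the units of the state.
- get_state(): the state, without advancing time (a new reading comes with each control period).
- cams.get_image(name): name is "side" or "top" or "wrist"; returns a dict with "pixels" (384x512x3 uint8, blue, green, red), "fx", "fy", "cx", "cy" (pixels), "extrinsics" (4x4, takes a point from world to camera coordinates); the wrist camera has in their place "T_tool_cam" (4x4, takes a point from camera to tool coordinates, whose origin is the TCP and whose axes are the flange's). Camera axes: x right, y up, looking along -z (the intrinsics and any distortion apply to the point x, -y, -z); pixel columns grow to the right and rows downward; lengths in m; the calibration is good to about 2 mm. The wrist camera is an equidistant fisheye: a pixel r from the principal point sees the ray r / f radians off the axis. A picture is of the moment at which its call begins: read the wrist's pose just before it. There is no depth.
- arm.close_job(): hands the job in; it is judged then, once.
The state is a dict: "time": time; "qpos": joint angles; "dq": joint speeds; "effort": joint torques, N m; "tcp_pos": TCP position; "eef_rot": TCP orientation; "ft_force": force on the tool from outside, world axes, zero at the start; "ft_torque": the same for the moment, N m; "grip_width": opening from 0.0 (shut) to 1.0 (fully open); "finger_force": force on a finger pad.
Only numpy, scipy, OpenCV 4.12 (cv2) and the standard library are available. Lean on these libraries where they do the work, as an engineer would, in place of code of your own. Each camera call takes 0.05 s, during which the arm holds its last target. There are 200 camera calls.

## Working session

There is one attempt and no reset: what is moved stays moved. The work goes in short steps, Python scripts to look and compute and a tool call to move; the robot and the scene stay as the last step left them, time stands still between calls to the robot, and variables do not carry over. Pictures are saved under pics/ and viewed, at most 10 in all, crops included, and the job is handed in when it is done.

Besides the shell and the picture viewer there is one more tool, called by a JSON object that holds its "fn" and its "kwargs". arm_command: Moves the arm, as the interface text tells. Its arguments: {"type":"object","properties":{"motion":{"type":"array"},"squeeze":{"type":"number"}},"required":["motion"]}

```bash
ls; mkdir -p pics; python3 - <<'E'
from rig import get_state,cams
import cv2,numpy as np
s=get_state();print(s['time'],s['tcp_pos'],np.round(s['eef_rot'],3).tolist(),s['grip_width'])
for n in('top','side'):
    d=cams.get_image(n);cv2.imwrite(f'pics/{n}0.png',d['pixels'])
    print(n,d['fx'],d['fy'],d['cx'],d['cy'],np.round(d['extrinsics'],4).tolist(),[k for k in d])
E
```

```text
pics
0.0 [0.17179176 0.62620586 0.2303934 ] [[-0.964, 0.265, -0.0], [0.265, 0.964, -0.002], [-0.0, -0.002, -1.0]] 1.0039895814626003
top 368.30222237358134 368.30222237358134 251.88615029040224 193.69283602019203 [[0.0222, -0.9995, 0.0228, -0.0954], [0.9844, 0.0258, 0.1738, -0.4305], [-0.1743, 0.0186, 0.9845, -0.9645], [0.0, 0.0, 0.0, 1.0]] ['pixels', 'fx', 'fy', 'cx', 'cy', 'extrinsics']
side 436.63088164809807 436.63088164809807 255.71850763831083 190.7028530279453 [[0.6618, -0.7497, 0.0043, -0.365], [0.5634, 0.5011, 0.6569, -0.2709], [-0.4946, -0.4323, 0.754, -1.2152], [0.0, 0.0, 0.0, 1.0]] ['pixels', 'fx', 'fy', 'cx', 'cy', 'extrinsics']
```

View pics/top0.png

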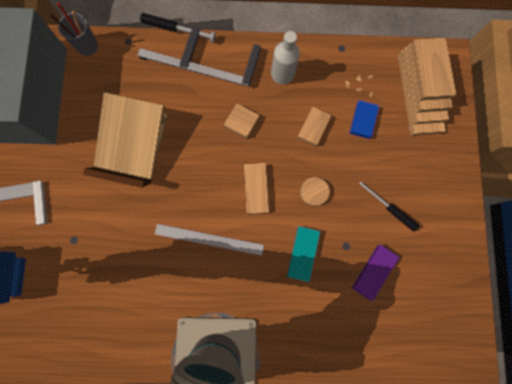

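View pics/side0.png

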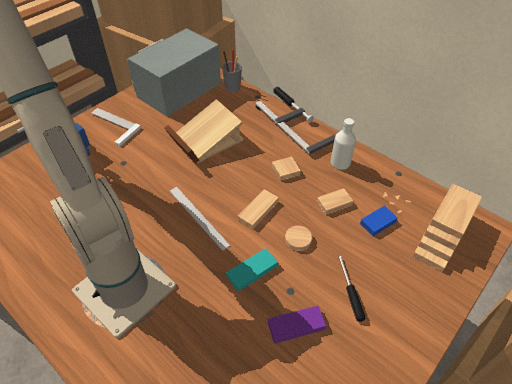

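The top view shows the shelf at (130,137) with its dark stop at (118,176). There is a plain pine oblong at (257,188) and the disc at (315,191). The two smaller pine blocks are at (242,121) and (315,125), and one of them must be the square offcut. The look-alikes are turquoise (304,254), purple (377,272) and blue (365,120). Next I'll measure the pine blocks and take one enlarged crop.

```bash
cat > h.py <<'E'
import cv2,numpy as np
from rig import get_state,cams
def px2w(d,uv,z):
    E=np.array(d['extrinsics']);R,t=E[:3,:3],E[:3,3];uv=np.atleast_2d(uv).astype(float)
    r=np.c_[(uv[:,0]-d['cx'])/d['fx'],-(uv[:,1]-d['cy'])/d['fy'],-np.ones(len(uv))]@R
    c=-R.T@t;return c+r*((z-c[2])/r[:,2])[:,None]
def w2px(d,P):
    E=np.array(d['extrinsics']);p=np.atleast_2d(P)@E[:3,:3].T+E[:3,3]
    return np.c_[d['cx']+d['fx']*p[:,0]/-p[:,2],d['cy']-d['fy']*p[:,1]/-p[:,2]]
def fit(d,uv0,size,z=0.025,step=0.0):
    pass
E
python3 - <<'E'
from h import *
d=cams.get_image('top');im=d['pixels']
for n,(u,v) in dict(long=(257,188),a=(242,121),b=(315,125)).items():
    print(n,im[v,u],im[v+45,u-15])
    ref=im[v-3:v+4,u-3:u+4].reshape(-1,3).mean(0)
    win=im[v-35:v+36,u-35:u+36].astype(float)
    m=(np.abs(win-ref).max(2)<38).astype(np.uint8)
    k,l=cv2.connectedComponents(m)
    m=(l==l[35,35]).astype(np.uint8)
    c=max(cv2.findContours(m,cv2.RETR_EXTERNAL,cv2.CHAIN_APPROX_NONE)[0],key=cv2.contourArea)[:,0]+[u-35,v-35]
    W=px2w(d,c,0.025)[:,:2].astype(np.float32)
    (cx,cy),(w,h),a=cv2.minAreaRect(W*1000);print(n,round(cx),round(cy),round(w),round(h),round(a,1))
cv2.imwrite('pics/crop.png',cv2.resize(im[80:240,80:340],None,fx=3,fy=3,interpolation=cv2.INTER_CUBIC)[:, :780])
E
```

```text
long [ 98 148 206] [ 43  80 138]
long 453 -94 139 59 4.6
a [ 90 138 189] [ 46  85 143]
a 650 -48 76 77 63.2
b [ 85 133 188] [ 41  79 132]
b 641 -259 61 103 64.7
```

View pics/crop.png

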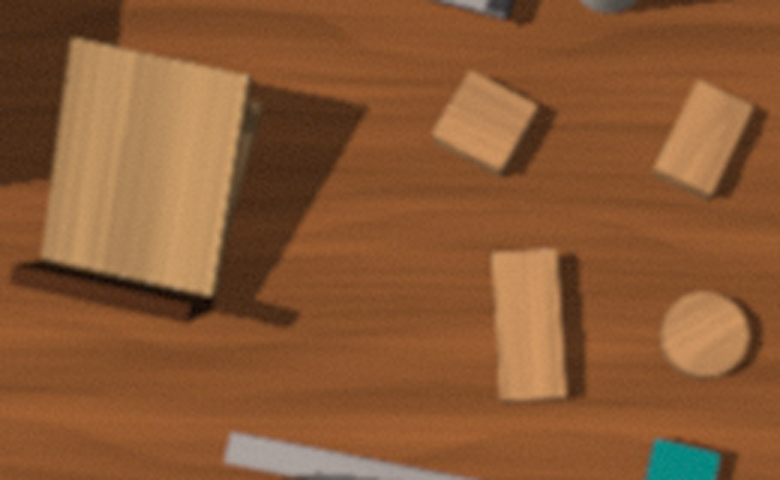

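In the crop, the block at (242,121) measures 76x77 mm, so it is the offcut. The block at (315,125) measures 61x103 mm, so it is the plain pine short board. The oblong at (257,188) measures 139x59 mm, so it is the long board. The shelf corners in the crop are (72,38), (250,75), (213,297) and (42,260). I'll fit the shelf to these and work out the first move.

```bash
sed -i '/def fit/,$d' h.py; cat >> h.py <<'E'
from scipy.spatial.transform import Rotation as Ro
def shelf(p):
    R=Ro.from_euler('ZY',[p[2],-np.radians(20)]).as_matrix()
    return R,np.array([p[0],p[1],0.035])
def down(yaw): # tool x = -(board x), z down
    c,s=np.cos(np.radians(yaw)),np.sin(np.radians(yaw))
    return np.c_[[-c,-s,0],[-s,c,0],[0,0,-1]]
def go(P,R):
    s=get_state();R0=np.array(s['eef_rot'])
    print('t',s['time'],'rot',np.round(Ro.from_matrix(R0.T@R).as_rotvec(),3),'xyz',np.round(1000*R0.T@(np.array(P)-s['tcp_pos']),1))
E
python3 - <<'E'
from h import *
from scipy.optimize import least_squares
d=cams.get_image('top')
uv=np.array([(72,38),(250,75),(213,297),(42,260)])/3+80
L=np.array([(.2,.08,0),(.2,-.08,0),(0,-.08,0),(0,.08,0)])
f=lambda p:w2px(d,L@shelf(p)[0].T+shelf(p)[1])-uv
r=least_squares(lambda p:f(p).ravel(),[.5,.25,0]);print(r.x,np.degrees(r.x[2]),np.round(f(r.x),1).tolist())
s=cams.get_image('side');R,o=shelf(r.x);print(np.round(w2px(s,L@R.T+o)).tolist())
go([.40,.30,.25],down(4.6)); go([.453,-.094,.15],down(4.6))
E
```

```text
[ 0.48268027  0.27051022 -0.18952045] -10.858722165590118 [[0.1, 0.1], [-0.4, 0.3], [0.0, -0.3], [0.2, -0.2]]
[[216.0, 99.0], [241.0, 121.0], [198.0, 158.0], [174.0, 134.0]]
t 0.25 rot [-0.001 -0.    -0.348] xyz [-306.4 -254.6  -18.9]
t 0.25 rot [-0.001 -0.    -0.348] xyz [-461.8 -620.5   81.4]
```

{"fn": "arm_command", "kwargs": {"motion": [{"rot": [0,0,-0.348],"xyz": [-306,-255,-19],"claw": 1},{"rot": [0,0,-0.348],"xyz": [-306,-255,-19],"claw": 1},{"rot": [0,0,-0.348],"xyz": [-306,-255,-19],"claw": 1},{"rot": [0,0,-0.348],"xyz": [-306,-255,-19],"claw": 1},{"rot": [0,0,-0.348],"xyz": [-306,-255,-19],"claw": 1},{"rot": [0,0,-0.348],"xyz": [-306,-255,-19],"claw": 1},{"rot": [0,0,-0.348],"xyz": [-306,-255,-19],"claw": 1},{"rot": [0,0,-0.348],"xyz": [-462,-620,81],"claw": 1},{"rot": [0,0,-0.348],"xyz": [-462,-620,81],"claw": 1},{"rot": [0,0,-0.348],"xyz": [-462,-620,81],"claw": 1},{"rot": [0,0,-0.348],"xyz": [-462,-620,81],"claw": 1},{"rot": [0,0,-0.348],"xyz": [-462,-620,81],"claw": 1}]}}

```text
time: 1.45
tcp_pos: [0.4172, 0.0983, 0.1938]
eef_rot: [[-0.997, -0.081, 0.001], [-0.081, 0.997, 0.0], [-0.001, 0.0, -1.0]]
ft_force: [1.4, 0.1, -0.4]
grip_width: 1.001
finger_force: 0.0
```

```bash
python3 - <<'E'
from h import *
s=get_state();print(s['tcp_pos'],s['qpos'],s['ft_force'])
go([.453,-.094,.15],down(4.6))
E
```

```text
[0.41722358 0.09831745 0.19379734] [-16.46834746  21.69800586  -0.72747569 123.01521823   0.47090509
  35.23213112  77.08913394] [ 1.40169359  0.10181159 -0.3870023 ]
t 1.45 rot [0.    0.001 0.   ] xyz [ -20.1 -194.6   43.8]
```

{"fn": "arm_command", "kwargs": {"motion": [{"rot": [0,0,0],"xyz": [-20,-195,44],"claw": 1},{"rot": [0,0,0],"xyz": [-20,-195,44],"claw": 1},{"rot": [0,0,0],"xyz": [-20,-195,44],"claw": 1},{"rot": [0,0,0],"xyz": [-20,-195,44],"claw": 1},{"rot": [0,0,0],"xyz": [-20,-195,44],"claw": 1},{"rot": [0,0,0],"xyz": [-20,-195,44],"claw": 1}]}}

```text
time: 2.05
tcp_pos: [0.4522, -0.0941, 0.1495]
eef_rot: [[-0.997, -0.076, -0.001], [-0.076, 0.997, 0.0], [0.001, 0.0, -1.0]]
ft_force: [0.4, 0.9, 0.3]
grip_width: 1.005
finger_force: 0.0
```

```bash
python3 - <<'E'
from h import *
s=get_state();d=cams.get_image('wrist');im=d['pixels'];cv2.imwrite('pics/w1.png',im)
T=np.array(d['T_tool_cam']);print(np.round(T,3).tolist(),d['fx'],d['cx'],d['cy'],s['tcp_pos'])
# predicted board corners in wrist image
R=np.array(s['eef_rot']);b=down(4.6)
for l in(70,-70):
  for w in(30,-30):
    P=np.array([.453,-.094,.025])-b[:,0]*l/1e3+b[:,1]*w/1e3
    q=np.linalg.inv(T)@np.r_[R.T@(P-s['tcp_pos']),1]
    x,y,z=q[0],-q[1],-q[2];rr=np.hypot(x,y);th=np.arctan2(rr,z);print(l,w,round(d['cx']+d['fx']*th*x/rr),round(d['cy']+d['fx']*th*y/rr))
go([.453,-.094,.004],down(4.6))
E
```

```text
[[-0.001, 0.963, 0.27, 0.069], [1.0, 0.001, -0.0, -0.001], [-0.0, 0.27, -0.963, -0.143], [0.0, 0.0, 0.0, 1.0]] 297.3186396354542 254.6008068618432 184.16452042002382 [ 0.45224096 -0.09411945  0.14954139]
70 30 286 246
70 -30 226 246
-70 30 289 103
-70 -30 222 103
t 2.1 rot [ 0.001 -0.    -0.001] xyz [ -0.6  -1.7 145.8]
```

View pics/w1.png

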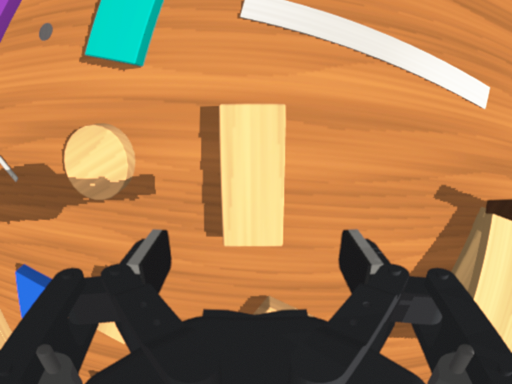

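The wrist view shows the board with corners at (219,104), (286,104), (283,246) and (224,246), within 3 px of the prediction and between the fingers. I'll descend and grip.

{"fn": "arm_command", "kwargs": {"motion": [{"rot": [0,0,0],"xyz": [-1,-3,50],"claw": 1},{"rot": [0,0,0],"xyz": [-1,-3,95],"claw": 1},{"rot": [0,0,0],"xyz": [-1,-3,120],"claw": 1},{"rot": [0,0,0],"xyz": [-1,-3,135],"claw": 1},{"rot": [0,0,0],"xyz": [-1,-3,143],"claw": 1},{"rot": [0,0,0],"xyz": [-1,-3,143],"claw": 1}]}}

```text
time: 2.7
tcp_pos: [0.4541, -0.093, 0.0067]
eef_rot: [[-0.996, -0.084, 0.0], [-0.084, 0.996, 0.001], [-0.0, 0.001, -1.0]]
ft_force: [-0.6, -0.5, 1.3]
grip_width: 1.0
finger_force: 0.0
```

{"fn": "arm_command", "kwargs": {"motion": [{"rot": [0,0,0],"xyz": [0,0,0],"claw": 0.5},{"rot": [0,0,0],"xyz": [0,0,0],"claw": 0.5},{"rot": [0,0,0],"xyz": [0,0,0],"claw": 0.5},{"rot": [0,0,0],"xyz": [0,0,0],"claw": 0.5},{"rot": [0,0,0],"xyz": [0,0,0],"claw": 0.5},{"rot": [0,0,0],"xyz": [0,0,0],"claw": 0.5}], "squeeze": 40}}

```text
time: 3.3
tcp_pos: [0.4541, -0.0947, 0.0075]
eef_rot: [[-0.997, -0.081, 0.001], [-0.081, 0.997, 0.0], [-0.001, 0.0, -1.0]]
ft_force: [-1.6, 1.8, 6.1]
grip_width: 0.687
finger_force: 43.9
```

Gripped at 58 mm with 44 N on the pads. I'll lift and work out the move to the shelf.

{"fn": "arm_command", "kwargs": {"motion": [{"rot": [0,0,0],"xyz": [0,0,-40],"claw": 0.5},{"rot": [0,0,0],"xyz": [0,0,-90],"claw": 0.5},{"rot": [0,0,0],"xyz": [0,0,-140],"claw": 0.5},{"rot": [0,0,0],"xyz": [0,0,-190],"claw": 0.5},{"rot": [0,0,0],"xyz": [0,0,-210],"claw": 0.5}]}}

```text
time: 3.8
tcp_pos: [0.4556, -0.0953, 0.2212]
eef_rot: [[-0.997, -0.08, 0.006], [-0.08, 0.997, -0.001], [-0.006, -0.001, -1.0]]
ft_force: [0.8, -0.2, -0.8]
grip_width: 0.69
finger_force: 44.2
```

```bash
cat >> h.py <<'E'
SR,SO=shelf([.4827,.2705,-.1895])
ST=SR@np.diag([-1,1,-1.])
def onshelf(x,z,y=0): return SO+SR@np.array([x,y,z])
def where():
    s=get_state();R=np.array(s['eef_rot'])
    print('tcp in shelf mm',np.round(1000*SR.T@(s['tcp_pos']-SO),1),'rotvec err',np.round(Ro.from_matrix(ST.T@R).as_rotvec(),3),'q',np.round(s['qpos']),'w',s['grip_width'])
E
python3 - <<'E'
from h import *
go(onshelf(.0755,.12),ST);where()
E
```

```text
t 3.8 rot [ 0.047 -0.341  0.267] xyz [-84.9 354.6  47.6]
tcp in shelf mm [ 103.4 -364.4  160.5] rotvec err [-0.047  0.341 -0.267] q [ 33.  25. -35. 116.  20.  45.  82.] w 0.6903778380756125
```

{"fn": "arm_command", "kwargs": {"motion": [{"rot": [0.047,-0.341,0.267],"xyz": [-85,355,48],"claw": 0.5},{"rot": [0.047,-0.341,0.267],"xyz": [-85,355,48],"claw": 0.5},{"rot": [0.047,-0.341,0.267],"xyz": [-85,355,48],"claw": 0.5},{"rot": [0.047,-0.341,0.267],"xyz": [-85,355,48],"claw": 0.5},{"rot": [0.047,-0.341,0.267],"xyz": [-85,355,48],"claw": 0.5},{"rot": [0.047,-0.341,0.267],"xyz": [-85,355,48],"claw": 0.5},{"rot": [0.047,-0.341,0.267],"xyz": [-85,355,48],"claw": 0.5},{"rot": [0.047,-0.341,0.267],"xyz": [-85,355,48],"claw": 0.5},{"rot": [0.047,-0.341,0.267],"xyz": [-85,355,48],"claw": 0.5},{"rot": [0.047,-0.341,0.267],"xyz": [-85,355,48],"claw": 0.5},{"rot": [0.047,-0.341,0.267],"xyz": [-85,355,48],"claw": 0.5}]}}

```text
time: 4.9
tcp_pos: [0.5093, 0.2672, 0.1684]
eef_rot: [[-0.926, 0.185, 0.33], [0.174, 0.983, -0.063], [-0.336, -0.001, -0.942]]
ft_force: [0.3, -1.1, -1.1]
grip_width: 0.689
finger_force: 44.2
```

```bash
python3 - <<'E'
from h import *
where();go(onshelf(.0755,.030),ST)
d=cams.get_image('top');im=d['pixels'].copy()
w=cams.get_image('wrist')['pixels']
c=cv2.resize(im[60:220,60:260],None,fx=2,fy=2);cv2.imwrite('pics/p2.png',np.hstack([cv2.resize(c,(400,320)),cv2.resize(w,(400,320))]))
E
```

```text
tcp in shelf mm [ 70.8   1.8 116.2] rotvec err [-0.001  0.007 -0.003] q [-36.  30.  -6. 117.  43.  27.   1.] w 0.6893953066380644
t 4.9 rot [ 0.001 -0.007  0.003] xyz [-5.3 -1.8 86.2]
```

View pics/p2.png

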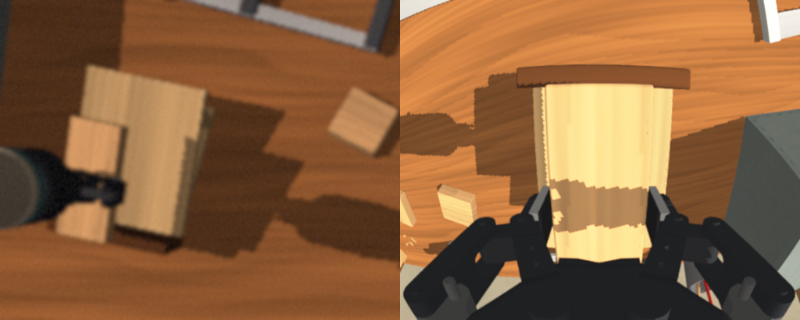

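The left panel (top view) shows the held board parallel to the shelf and over its middle, allowing for parallax. The right panel (wrist view) shows it between the fingers and lined up with the stop at (603,77). I'll lower it along the slope normal.

{"fn": "arm_command", "kwargs": {"motion": [{"rot": [0.001,-0.007,0.003],"xyz": [-5,-2,20],"claw": 0.5},{"rot": [0.001,-0.007,0.003],"xyz": [-5,-2,45],"claw": 0.5},{"rot": [0.001,-0.007,0.003],"xyz": [-5,-2,70],"claw": 0.5},{"rot": [0.001,-0.007,0.003],"xyz": [-5,-2,86],"claw": 0.5},{"rot": [0.001,-0.007,0.003],"xyz": [-5,-2,86],"claw": 0.5},{"rot": [0.001,-0.007,0.003],"xyz": [-5,-2,86],"claw": 0.5}]}}

```text
time: 5.6
tcp_pos: [0.5427, 0.255, 0.09]
eef_rot: [[-0.922, 0.194, 0.336], [0.181, 0.981, -0.068], [-0.343, -0.002, -0.939]]
ft_force: [-0.5, 0.7, -0.1]
grip_width: 0.69
finger_force: 44.1
```

```bash
python3 - <<'E'
from h import *
where();go(onshelf(.0755,.009),ST)
E
```

```text
tcp in shelf mm [76.9 -4.  30.5] rotvec err [ 0.003 -0.001  0.005] q [-39.  39.   3. 117.  53.  16.  -8.] w 0.6901504288284895
t 5.6 rot [-0.003  0.001 -0.005] xyz [ 1.5  4.  21.5]
```

{"fn": "arm_command", "kwargs": {"motion": [{"rot": [0,0,0],"xyz": [1,3,5],"claw": 0.5},{"rot": [0,0,0],"xyz": [1,3,10],"claw": 0.5},{"rot": [0,0,0],"xyz": [1,3,14],"claw": 0.5},{"rot": [0,0,0],"xyz": [1,3,14],"claw": 0.5}]}}

```text
time: 6.0
tcp_pos: [0.547, 0.2586, 0.0758]
eef_rot: [[-0.922, 0.192, 0.336], [0.18, 0.981, -0.067], [-0.343, -0.001, -0.939]]
ft_force: [0.1, -1.0, -1.1]
grip_width: 0.69
finger_force: 44.2
```

```bash
python3 - <<'E'
from h import *
where();go(onshelf(.0755,.008),ST);print(get_state()['qpos'])
E
```

```text
tcp in shelf mm [75.4  0.5 15.9] rotvec err [ 0.002 -0.001  0.003] q [-39.  41.   3. 117.  56.  15. -11.] w 0.6899695611777711
t 6.0 rot [-0.002  0.001 -0.003] xyz [-0.1 -0.4  7.9]
[-38.72204208  41.16313619   3.47604611 116.64278147  56.08720358
  14.97346679 -11.08221043]
```

{"fn": "arm_command", "kwargs": {"motion": [{"rot": [0,0,0],"xyz": [0,0,3],"claw": 0.5},{"rot": [0,0,0],"xyz": [0,0,5],"claw": 0.5},{"rot": [0,0,0],"xyz": [0,0,7],"claw": 0.5},{"rot": [0,0,0],"xyz": [0,0,8],"claw": 0.5},{"rot": [0,0,0],"xyz": [0,0,8],"claw": 0.5}]}}

```text
time: 6.5
tcp_pos: [0.5497, 0.2583, 0.0684]
eef_rot: [[-0.922, 0.192, 0.336], [0.18, 0.981, -0.066], [-0.343, -0.001, -0.939]]
ft_force: [0.7, 0.6, -0.3]
grip_width: 0.689
finger_force: 44.2
```

```bash
python3 - <<'E'
from h import *
where();print(get_state()['qpos'])
E
```

```text
tcp in shelf mm [75.4  0.7  8.1] rotvec err [ 0.002 -0.001  0.003] q [-38.  42.   3. 116.  59.  15. -13.] w 0.6885847420591722
[-38.3743364   42.02396899   3.28546474 116.47797972  58.60834261
  14.58525404 -13.4938702 ]
```

{"fn": "arm_command", "kwargs": {"motion": [{"rot": [0,0,0],"xyz": [0,0,1],"claw": 0.5},{"rot": [0,0,0],"xyz": [0,0,2],"claw": 0.5},{"rot": [0,0,0],"xyz": [0,0,2],"claw": 0.5}]}}

```text
time: 6.8
tcp_pos: [0.5504, 0.2583, 0.0672]
eef_rot: [[-0.922, 0.192, 0.337], [0.18, 0.981, -0.066], [-0.343, -0.0, -0.939]]
ft_force: [-2.6, -0.7, 4.5]
grip_width: 0.691
finger_force: 44.7
```

It's in contact at about 5 N, so I'll release and back off.

{"fn": "arm_command", "kwargs": {"motion": [{"rot": [0,0,0],"xyz": [0,0,0],"claw": 0.8},{"rot": [0,0,0],"xyz": [0,0,0],"claw": 1},{"rot": [0,0,0],"xyz": [0,0,0],"claw": 1},{"rot": [0,0,0],"xyz": [0,0,0],"claw": 1},{"rot": [0,0,0],"xyz": [0,0,-20],"claw": 1},{"rot": [0,0,0],"xyz": [0,0,-60],"claw": 1},{"rot": [0,0,0],"xyz": [0,0,-110],"claw": 1},{"rot": [0,0,0],"xyz": [0,0,-150],"claw": 1}]}}

```text
time: 7.6
tcp_pos: [0.4991, 0.2684, 0.2095]
eef_rot: [[-0.922, 0.191, 0.337], [0.18, 0.982, -0.066], [-0.343, -0.0, -0.939]]
ft_force: [0.7, -0.1, -0.2]
grip_width: 0.999
finger_force: 0.0
```

```bash
python3 - <<'E'
from h import *
where();go([.641,-.259,.15],down(-25.3));
s=get_state();d=cams.get_image('wrist');cv2.imwrite('pics/w3.png',d['pixels'])
T=np.array(d['T_tool_cam']);R=np.array(s['eef_rot'])
for l in(5.5,145.5):
  for w in(30,-30):
    q=np.linalg.inv(T)@np.r_[R.T@(onshelf(l/1e3,.025,w/1e3)-s['tcp_pos']),1]
    x,y,z=q[0],-q[1],-q[2];rr=np.hypot(x,y);th=np.arctan2(rr,z);print(l,w,round(d['cx']+d['fx']*th*x/rr),round(d['cy']+d['fx']*th*y/rr))
E
```

```text
tcp in shelf mm [ 75.2   1.1 158.4] rotvec err [ 0.001 -0.001  0.003] q [-31.  26. -13. 116.  43.  34.   1.] w 0.9991658334127269
t 7.6 rot [0.043 0.348 0.247] xyz [-205.1 -490.6  138.3]
5.5 30 287 102
5.5 -30 222 102
145.5 30 284 241
145.5 -30 226 241
```

View pics/w3.png

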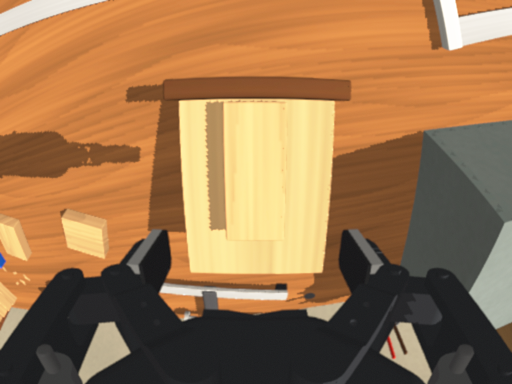

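The long board lies flat and centred on the shelf at columns 226–285, rows 102–240, against the stop edge at row 100. That matches the prediction. Next is the short board.

{"fn": "arm_command", "kwargs": {"motion": [{"rot": [0.043,0.348,0.247],"xyz": [-205,-491,80],"claw": 1},{"rot": [0.043,0.348,0.247],"xyz": [-205,-491,80],"claw": 1},{"rot": [0.043,0.348,0.247],"xyz": [-205,-491,80],"claw": 1},{"rot": [0.043,0.348,0.247],"xyz": [-205,-491,80],"claw": 1},{"rot": [0.043,0.348,0.247],"xyz": [-205,-491,80],"claw": 1},{"rot": [0.043,0.348,0.247],"xyz": [-205,-491,80],"claw": 1},{"rot": [0.043,0.348,0.247],"xyz": [-205,-491,138],"claw": 1},{"rot": [0.043,0.348,0.247],"xyz": [-205,-491,138],"claw": 1},{"rot": [0.043,0.348,0.247],"xyz": [-205,-491,138],"claw": 1},{"rot": [0.043,0.348,0.247],"xyz": [-205,-491,138],"claw": 1},{"rot": [0.043,0.348,0.247],"xyz": [-205,-491,138],"claw": 1},{"rot": [0.043,0.348,0.247],"xyz": [-205,-491,138],"claw": 1}]}}

```text
time: 8.85
tcp_pos: [0.6398, -0.2685, 0.146]
eef_rot: [[-0.9, 0.436, -0.002], [0.436, 0.9, -0.005], [-0.0, -0.005, -1.0]]
ft_force: [-1.1, -0.2, -0.4]
grip_width: 0.999
finger_force: 0.0
```

{"fn": "arm_command", "kwargs": {"motion": [{"rot": [0,0,0],"xyz": [0,0,0],"claw": 1},{"rot": [0,0,0],"xyz": [0,0,0],"claw": 1}]}}

```text
time: 9.05
tcp_pos: [0.6412, -0.2577, 0.1483]
eef_rot: [[-0.904, 0.427, -0.0], [0.427, 0.904, 0.002], [0.001, 0.002, -1.0]]
ft_force: [0.8, 0.5, 0.0]
grip_width: 1.003
finger_force: 0.0
```

```bash
python3 - <<'E'
from h import *
go([.641,-.259,.007],down(-25.3));
s=get_state();d=cams.get_image('wrist');cv2.imwrite('pics/w4.png',d['pixels']);print(s['tcp_pos'],np.round(s['qpos']))
T=np.array(d['T_tool_cam']);R=np.array(s['eef_rot']);b=down(-25.3)
for l in(50,-50):
  for w in(30,-30):
    P=np.array([.641,-.259,.025])-b[:,0]*l/1e3+b[:,1]*w/1e3
    q=np.linalg.inv(T)@np.r_[R.T@(P-s['tcp_pos']),1]
    x,y,z=q[0],-q[1],-q[2];rr=np.hypot(x,y);th=np.arctan2(rr,z);print(l,w,round(d['cx']+d['fx']*th*x/rr),round(d['cy']+d['fx']*th*y/rr))
E
```

```text
t 9.05 rot [ 0.002 -0.001  0.001] xyz [ -0.6  -1.5 141.3]
[ 0.64117272 -0.25766612  0.14830091] [ 32.  46. -23.  84.  20.  55.  69.]
50 30 285 228
50 -30 224 228
-50 30 288 124
-50 -30 221 124
```

View pics/w4.png

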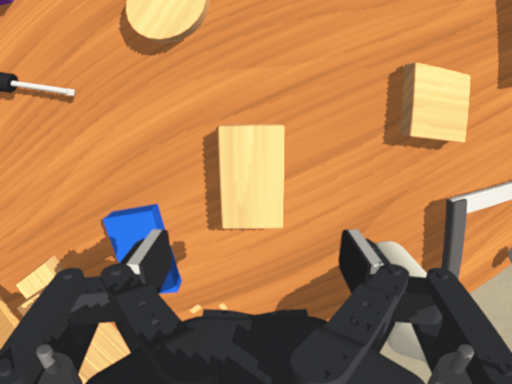

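The plain pine short board sits between the fingers, with corners at (218,125), (284,124), (283,228) and (222,228). The blue look-alike at (140,250) is clear of the left finger's path. I'll descend and grip.

{"fn": "arm_command", "kwargs": {"motion": [{"rot": [0,0,0],"xyz": [-1,-3,50],"claw": 1},{"rot": [0,0,0],"xyz": [-1,-3,95],"claw": 1},{"rot": [0,0,0],"xyz": [-1,-3,120],"claw": 1},{"rot": [0,0,0],"xyz": [-1,-3,134],"claw": 1},{"rot": [0,0,0],"xyz": [-1,-3,141],"claw": 1},{"rot": [0,0,0],"xyz": [-1,-3,141],"claw": 1}]}}

```text
time: 9.7
tcp_pos: [0.6416, -0.2618, 0.0081]
eef_rot: [[-0.904, 0.427, 0.001], [0.427, 0.904, 0.0], [-0.001, 0.001, -1.0]]
ft_force: [0.5, -0.5, -0.0]
grip_width: 0.999
finger_force: 0.0
```

{"fn": "arm_command", "kwargs": {"motion": [{"rot": [0,0,0],"xyz": [0,0,0],"claw": 0.5},{"rot": [0,0,0],"xyz": [0,0,0],"claw": 0.5},{"rot": [0,0,0],"xyz": [0,0,0],"claw": 0.5},{"rot": [0,0,0],"xyz": [0,0,0],"claw": 0.5},{"rot": [0,0,0],"xyz": [0,0,0],"claw": 0.5},{"rot": [0,0,0],"xyz": [0,0,0],"claw": 0.5}]}}

```text
time: 10.3
tcp_pos: [0.6425, -0.2631, 0.0098]
eef_rot: [[-0.904, 0.428, 0.004], [0.428, 0.904, -0.001], [-0.004, 0.001, -1.0]]
ft_force: [-0.6, 0.7, 6.3]
grip_width: 0.687
finger_force: 44.4
```

{"fn": "arm_command", "kwargs": {"motion": [{"rot": [0,0,0],"xyz": [0,0,-40],"claw": 0.5},{"rot": [0,0,0],"xyz": [0,0,-90],"claw": 0.5},{"rot": [0,0,0],"xyz": [0,0,-140],"claw": 0.5},{"rot": [0,0,0],"xyz": [0,0,-190],"claw": 0.5},{"rot": [0,0,0],"xyz": [0,0,-210],"claw": 0.5},{"rot": [0,0,0],"xyz": [0,0,-210],"claw": 0.5}]}}

```text
time: 10.9
tcp_pos: [0.6433, -0.2636, 0.2228]
eef_rot: [[-0.904, 0.428, 0.009], [0.428, 0.904, -0.003], [-0.009, 0.001, -1.0]]
ft_force: [1.2, 0.6, -1.4]
grip_width: 0.689
finger_force: 44.1
```

```bash
python3 - <<'E'
from h import *
go(onshelf(.0555,.14),ST)
E
```

```text
t 10.9 rot [-0.044 -0.338 -0.251] xyz [370.1 414.8  34.2]
```

{"fn": "arm_command", "kwargs": {"motion": [{"rot": [-0.044,-0.338,-0.251],"xyz": [368,414,34],"claw": 0.5},{"rot": [-0.044,-0.338,-0.251],"xyz": [368,414,34],"claw": 0.5},{"rot": [-0.044,-0.338,-0.251],"xyz": [368,414,34],"claw": 0.5},{"rot": [-0.044,-0.338,-0.251],"xyz": [368,414,34],"claw": 0.5},{"rot": [-0.044,-0.338,-0.251],"xyz": [368,414,34],"claw": 0.5},{"rot": [-0.044,-0.338,-0.251],"xyz": [368,414,34],"claw": 0.5},{"rot": [-0.044,-0.338,-0.251],"xyz": [368,414,34],"claw": 0.5},{"rot": [-0.044,-0.338,-0.251],"xyz": [368,414,34],"claw": 0.5},{"rot": [-0.044,-0.338,-0.251],"xyz": [368,414,34],"claw": 0.5},{"rot": [-0.044,-0.338,-0.251],"xyz": [368,414,34],"claw": 0.5},{"rot": [-0.044,-0.338,-0.251],"xyz": [368,414,34],"claw": 0.5},{"rot": [-0.044,-0.338,-0.251],"xyz": [368,414,34],"claw": 0.5}]}}

```text
time: 12.1
tcp_pos: [0.4822, 0.2756, 0.182]
eef_rot: [[-0.928, 0.178, 0.326], [0.169, 0.984, -0.056], [-0.331, 0.003, -0.944]]
ft_force: [-0.1, -0.1, -1.0]
grip_width: 0.684
finger_force: 44.0
```

{"fn": "arm_command", "kwargs": {"motion": [{"rot": [0,0,0],"xyz": [0,0,0],"claw": 0.5},{"rot": [0,0,0],"xyz": [0,0,0],"claw": 0.5}]}}

```text
time: 12.3
tcp_pos: [0.4847, 0.2674, 0.1824]
eef_rot: [[-0.926, 0.188, 0.326], [0.176, 0.982, -0.064], [-0.333, -0.002, -0.943]]
ft_force: [0.7, -0.9, -1.1]
grip_width: 0.688
finger_force: 44.0
```

```bash
python3 - <<'E'
from h import *
where();go(onshelf(.058,.050),ST)
E
```

```text
tcp in shelf mm [ 52.8  -2.6 137.7] rotvec err [ 0.002  0.01  -0.001] q [-40.  28.  -2. 119.  39.  27.   4.] w 0.6881123744471989
t 12.3 rot [-0.002 -0.01   0.001] xyz [-6.   2.8 87.6]
```

{"fn": "arm_command", "kwargs": {"motion": [{"rot": [-0.002,-0.01,0.001],"xyz": [-6,3,15],"claw": 0.5},{"rot": [-0.002,-0.01,0.001],"xyz": [-6,3,40],"claw": 0.5},{"rot": [-0.002,-0.01,0.001],"xyz": [-6,3,65],"claw": 0.5},{"rot": [-0.002,-0.01,0.001],"xyz": [-6,3,80],"claw": 0.5},{"rot": [-0.002,-0.01,0.001],"xyz": [-6,3,87],"claw": 0.5},{"rot": [-0.002,-0.01,0.001],"xyz": [-6,3,87],"claw": 0.5},{"rot": [-0.002,-0.01,0.001],"xyz": [-6,3,87],"claw": 0.5}]}}

```text
time: 13.0
tcp_pos: [0.5204, 0.2645, 0.1039]
eef_rot: [[-0.922, 0.189, 0.338], [0.179, 0.982, -0.062], [-0.343, 0.003, -0.939]]
ft_force: [-0.7, -0.2, -1.3]
grip_width: 0.689
finger_force: 44.0
```

```bash
python3 - <<'E'
from h import *
where();go(onshelf(.058,.035),ST);print(get_state()['qpos'])
E
```

```text
tcp in shelf mm [59.5  1.2 51.7] rotvec err [-0.003 -0.001  0.002] q [-43.  37.   6. 119.  48.  15.  -5.] w 0.6894412186998172
t 13.0 rot [ 0.003  0.001 -0.002] xyz [ 1.5 -1.2 16.7]
[-42.81245931  37.37947147   6.11535584 119.05094571  48.16227285
  15.19794764  -5.12638648]
```

{"fn": "arm_command", "kwargs": {"motion": [{"rot": [0,0,0],"xyz": [2,-1,5],"claw": 0.5},{"rot": [0,0,0],"xyz": [2,-1,9],"claw": 0.5},{"rot": [0,0,0],"xyz": [2,-1,13],"claw": 0.5},{"rot": [0,0,0],"xyz": [2,-1,15],"claw": 0.5},{"rot": [0,0,0],"xyz": [2,-1,16],"claw": 0.5},{"rot": [0,0,0],"xyz": [2,-1,16],"claw": 0.5}]}}

```text
time: 13.6
tcp_pos: [0.5236, 0.2637, 0.0878]
eef_rot: [[-0.922, 0.188, 0.338], [0.177, 0.982, -0.062], [-0.343, 0.003, -0.939]]
ft_force: [-0.5, 0.3, -1.4]
grip_width: 0.688
finger_force: 44.0
```

```bash
python3 - <<'E'
from h import *
where();print(get_state()['qpos'],get_state()['ft_force'])
E
```

```text
tcp in shelf mm [57.   1.  35.4] rotvec err [-0.003 -0.001  0.001] q [-42.  39.   5. 119.  55.  14. -12.] w 0.6884334860271769
[-41.98313755  39.18599012   5.39048079 119.16213507  54.77997511
  14.1252933  -11.63588737] [-0.48797261  0.34124702 -1.42814057]
```

{"fn": "arm_command", "kwargs": {"motion": [{"rot": [0,0,0],"xyz": [0,0,1],"claw": 0.5},{"rot": [0,0,0],"xyz": [0,0,2],"claw": 0.5},{"rot": [0,0,0],"xyz": [0,0,2],"claw": 0.5}]}}

```text
time: 13.9
tcp_pos: [0.5241, 0.2637, 0.0864]
eef_rot: [[-0.922, 0.188, 0.338], [0.177, 0.982, -0.061], [-0.344, 0.003, -0.939]]
ft_force: [-2.1, -1.4, 4.9]
grip_width: 0.69
finger_force: 44.6
```

The short board has touched the long one at about 5 N. I'll release and retreat.

{"fn": "arm_command", "kwargs": {"motion": [{"rot": [0,0,0],"xyz": [0,0,0],"claw": 0.8},{"rot": [0,0,0],"xyz": [0,0,0],"claw": 1},{"rot": [0,0,0],"xyz": [0,0,0],"claw": 1},{"rot": [0,0,0],"xyz": [0,0,0],"claw": 1},{"rot": [0,0,0],"xyz": [0,0,-20],"claw": 1},{"rot": [0,0,0],"xyz": [0,0,-60],"claw": 1},{"rot": [0,0,0],"xyz": [0,0,-110],"claw": 1},{"rot": [0,0,0],"xyz": [0,0,-130],"claw": 1},{"rot": [0,0,0],"xyz": [0,0,-130],"claw": 1}]}}

```text
time: 14.8
tcp_pos: [0.4809, 0.2732, 0.2113]
eef_rot: [[-0.921, 0.187, 0.342], [0.178, 0.982, -0.057], [-0.346, 0.008, -0.938]]
ft_force: [0.4, 1.7, 0.2]
grip_width: 0.998
finger_force: 0.0
```

```bash
python3 - <<'E'
from h import *
where();s=get_state();d=cams.get_image('wrist');im=d['pixels']
T=np.array(d['T_tool_cam']);R=np.array(s['eef_rot'])
for n,l,h in(('short',(.005,.105),.05),('long',(.0045,.1445),.025)):
 for x0 in l:
  for w in(30,-30):
    q=np.linalg.inv(T)@np.r_[R.T@(onshelf(x0,h,w/1e3)-s['tcp_pos']),1]
    x,y,z=q[0],-q[1],-q[2];rr=np.hypot(x,y);th=np.arctan2(rr,z);print(n,x0,w,round(d['cx']+d['fx']*th*x/rr),round(d['cy']+d['fx']*th*y/rr))
sd=cams.get_image('side')['pixels'][70:190,140:290]
cv2.imwrite('pics/f.png',np.hstack([im[60:310,130:380],cv2.resize(sd,(312,250),interpolation=cv2.INTER_CUBIC)]))
E
```

```text
tcp in shelf mm [ 58.2   2.3 166.4] rotvec err [-0.008 -0.005  0.001] q [-35.  25. -10. 118.  41.  32.   1.] w 0.9984631547697973
short 0.005 30 287 120
short 0.005 -30 218 120
short 0.105 30 284 226
short 0.105 -30 221 227
long 0.0045 30 284 118
long 0.0045 -30 221 118
long 0.1445 30 280 250
long 0.1445 -30 225 250
```

View pics/f.png

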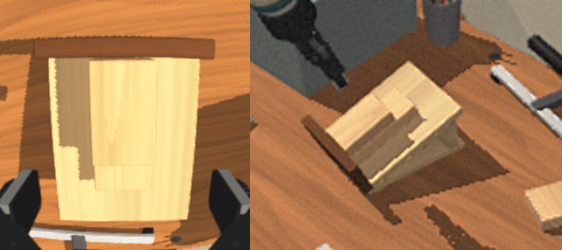

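The final view shows the short board at crop columns 90–157, rows 60–166, stacked flat on the long board, whose upper end is at row 190. Both are against the stop and centred, within about 1 px of the prediction. The gripper is open and well clear, so I'm handing the job in.

```bash
python3 -c "
from rig import arm
print(arm.close_job())"
```

```text
the job is handed in; nothing more can be done
None
```

The long board lies flat on the slope with the short board flat on top of it. Both are centred, lengthwise and about 5 mm from the stop by my measurements. I handed the job in at about 15 s; no verdict came back.

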